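# Vent the cold-brew keg and unscrew its cap

## Robot

A 6-joint arm with a two-finger parallel gripper is mounted at the origin on a cart in front of the work surface, level with it; the furniture and walls round the work are solid. World frame = base frame: x ahead of the robot, y to its left, z up, the work surface at z = 0. Lengths are in mm, angles in rad, forces in N, time in s.
With the tool pointing down it reaches from about 425 to 925 mm from the base axis. Payload 12.5 kg.
Tool frame: the origin (TCP) lies midway between the tips of the shut fingers; the grasp point (between the pads) lies 19 mm behind it; z points along the fingers, y is the direction in which the jaws open and shut (so a half turn about z gives the same grasp; the last joint's range is limited). The gripper opens to 85 mm and grips with 20 to 120 N. Pads are 22 mm wide; open, the fingers measure 114 mm over their backs; the gripper's body (76 mm by 85 mm) begins 54 mm behind the grasp point. The pads swing forward as they close: fully open they stand 13 mm farther back than shut.
Start: joints at [0.998, 0.491, 1.559, -0, 1.092, -0.106], TCP at [281.256, 558.158, 231.327] pointing down, gripper open.
Joint ranges: [-3.1, 3.1], [-0.84, 2.19], [0.05, 2.79], [-1.13, 4.28], [0.06, 2.93], [-2.69, 2.69]. Speed limits (rad/s): [2.22, 2.22, 2.79, 3.14, 3.14, 3.14].

## Interface

Orientations are given as a unit quaternion [w, x, y, z].
In Python, from station import arm gives the robot as it stands.
- The arm moves only by the shell command python3 -m crank 'ROWS' [OPENING] [FORCE]. ROWS is JSON, a list of rows, each an object with "linear": the shift along the tool's x, y, z in units of 0.6 m (1.0 is 0.6 m), a list of three; "delta_rot": the turn, a rotation vector about the tool's x, y, z in units of pi rad (1.0 is pi rad), a list of three. In form: [{"linear": [tx, ty, tz], "delta_rot": [wx, wy, wz]}, ...]. A call has 1 to 5 rows; each row is the pose to reach, as a shift and turn from the pose commanded when the call began, along the tool's axes at that moment, turning the shorter way round; what a row does not reach only later rows make up. A row lasts 1/12 s, in which the tool goes at most 41.7 mm and 7.16 degrees, less where a joint would pass 70% of its speed; a pose out of reach is approached as far as the arm can. A call with a number of a shift or a turn outside -1 to 1 is refused whole. A call with a gripper value outside its range is refused whole. OPENING is the closure, from 0 (fully open) to 1 (shut), set as the call begins (- or left out, the last holds). The fingers move at their own pace and stop on an object; FORCE is the grip in N (left out, the last holds). Time passes only in rows, so rows that repeat a pose let the fingers close. It gives the time, the measured TCP pose, the force and the opening at its end, in the units of the state.
- arm.state(): the state, without advancing time (a new reading comes with each control period).
- arm.get_image(name): name is "side" or "top"; returns a dict with "image" (384x512x3 uint8, blue, green, red), "range_z" (384x512 float32, mm along the optical axis (not along the pixel's ray), 0 where there is no reading), "K" (3x3 intrinsics, pixels), "position" and "attitude" of the camera in the world. Camera axes: x right, y down, z forward; pixel columns grow to the right and rows downward; lengths in mm; the calibration is good to about 2 mm. A picture is of the moment at which its call begins.
- arm.hand_in(): hands the job in, once; it reports no verdict.
Trained networks look in a picture, given as the dict that the camera call returned (one of the last four; its "shot" number tells which), for a name from the list of things; names that differ only in an ending like _2 or _b are one class to them, and where a whole thing is asked for, a point or a joint stands for the part that bears it (a point fixed in the world has none). Each returns a list of dicts, best first, with "conf" (0 to 1); they miss things now and then, are a little off and sometimes report something else, mostly with a low value. They report only what shows in the picture. A call takes as long as a camera call. They do not tell look-alikes from the thing itself.
- arm.find_in(picture, label): "at" ([column, row] in pixels, amid what is visible of it).
The state is a dict: "clock": time; "q": joint angles; "dq": joint speeds; "joint_efforts": joint torques, N m; "tcp_pos": TCP position; "orientation": TCP orientation; "contact_force": force on the tool from outside, world axes, zero at the start; "wrist_torque": the same for the moment, N m; "opening": finger opening in mm.
Only numpy, scipy, OpenCV 4.12 (cv2) and the standard library are available. Lean on these libraries where they do the work, as an engineer would, in place of code of your own. Each camera call takes 0.05 s, during which the arm holds its last target.

## Task

The little steel cold-brew keg in its stand on the drainer is due for a refill but still has gas in it. Let the gas off first: squeeze the tap's sprung lever all the way against its upright grip, keep it squeezed for about a second and let it spring back; then unscrew the tight cap anticlockwise until the threads let go, without pulling or twisting the keg out of its stand or disturbing the cup under the spout, the upside-down glass and the mug. Finish while still holding the cap, level and clear, just above the open mouth so that it drips back into the keg; do not put it down.

Things in the scene. Friction and masses are not known exactly. Their poses are not given: they have to be found in the camera images.
- keg: Round stainless keg, 86 mm across, about 0.85 kg, standing loose but snug (1.5 mm play) in the stand on its square black rubber boot, 94 x 94 x 40 mm. Origin: centre of its underside, 8 mm above the worktop; z up, -x points from its axis to its tap. Straight up to 110 mm, then a shoulder slopes in to a neck 40 mm across, from 137 mm to the rim at 172 mm. The tap's spout is 92 mm from the axis.
- keg_mouth (a point): Centre of the keg's mouth, on the keg's axis in the plane of the neck rim, 172 mm above the keg's underside (180 mm above the worktop). Axes as the keg's.
- tap_grip (a point): Middle of the tap's fixed upright grip, where to pinch: on the keg's -x side 90 mm from its axis, 166 mm above its underside. The grip is black, 14 mm thick along the keg's x, 20 mm wide along its y; its top is 18 mm above this point and its foot 56 mm below. Axes as the keg's.
- lever_pad (a point): Point on the outer face (away from the keg) of the steel tap lever, level with tap_grip. Lever 8 mm thick, 18 mm wide, hinged at its foot 54 mm lower. Let go, it leaves a gap of 16 mm to the grip, and the two together measure 38 mm over their outer faces at this height; fully squeezed about 23 mm.
- tap_lever (a joint): Angle of the tap lever in rad: 0 let go (leaning away from the grip), 0.27 squeezed fully against the grip, about its hinge along the keg's y at the lever's foot. A spring drives it back; squeezing it fully takes about 9 N at the height of tap_grip.
- cap: Steel screw cap of the keg, 59 mm across, 23 mm high, knurled round its side, 120 g. Origin: centre of the plane of its lower edge; z up. Screwed tight, its lower edge is 15 mm below the rim of the mouth (165 mm above the worktop) and its x axis points within 0.1 rad of the keg's x. Turning it takes about 0.4 N m at first, less later.
- stand: Grey plastic stand stuck to the drainer on suction feet, 118 x 118 mm, 34 mm high, with the square pocket (floor 8 mm above the worktop) in which the keg's boot sits. Origin: centre of its underside; axes as the keg's. It does not move.
- coffee_cup: Small coffee cup, 58 mm across and 56 mm high, handle along its +y (89 mm over the handle), standing upright under the spout. Origin: centre of its underside. To be left alone.
- tumbler: Clear glass tumbler upside down, 74 mm across, 118 mm high, right of the keg. Origin: centre of its underside. To be left alone.
- mug: White mug, 92 x 127 mm over the handle, 95 mm high, left of the keg. Origin: centre of its underside. To be left alone.
- washer (a joint): Black rubber sealing washer lying on the rim of the neck under the cap, 38 mm across: its rise in m. 0 squeezed by the tight cap, which it then pushes up with about 22 N; 0.003 free. It stays on the keg.
- cap_top (a point): Centre of the cap's top, 23 mm above its lower edge. The cap has a three-start quick thread: turned anticlockwise seen from above it rises 2.5 mm and lets go after 63 to 75 degrees (depending on how tight it starts), then lifts straight off. A turn of 75 to 87 degrees always frees it; 25 degrees past the point of letting go its lugs meet the next thread starts, a hard stop.
Things that resemble listed ones, but are neither listed nor needed, are in the scene too. What is shaped like the cap but turquoise is not meant.

How it is judged:
By the outcome, as a careful person would: the job done as asked, in the order asked, and still so for the second after the job is handed in, while the arm keeps its last pose, push and grip.
It also fails if it takes over 45 s, if anything falls off the work surface, if the arm or the gripper's body presses on something with over 40 N, if the wrist force passes 120 N, or if a joint passes its speed limit or range.

## Working session

There is one attempt and no reset: what is moved stays moved. The work goes in short steps, Python scripts to look and compute and a shell command to move; the robot and the scene stay as the last step left them, time stands still between calls to the robot, and variables do not carry over. Pictures are saved under pics/ and viewed, and the job is handed in when it is done.

```bash
ls; mkdir -p pics; python3 - <<'E'
from station import arm
import cv2,numpy as np
print(arm.state())
for n in("side","top"):
    p=arm.get_image(n); cv2.imwrite(f"pics/{n}0.png",p["image"]); np.savez(f"{n}0.npz",**{k:v for k,v in p.items()})
    print(n,p["K"],p["position"],p["attitude"],p["shot"])
    for l in["keg","cap","tap_grip","tap_lever","stand","coffee_cup","tumbler","mug"]:
        print(l,[(d["at"],round(d["conf"],2)) for d in arm.find_in(p,l)])
E
```

```text
pics
{'clock': 0.0, 'q': array([ 9.98421381e-01,  4.91544804e-01,  1.55947413e+00, -5.97580861e-07,
        1.09171397e+00, -1.05625765e-01]), 'dq': array([-9.73819660e-05, -1.53692017e-03,  4.31327024e-04,  9.47639140e-04,
       -6.30908601e-04, -5.77472957e-04]), 'joint_efforts': array([ 1.30682787e-03, -6.18454027e+01, -2.61598563e+01, -1.97858583e-05,
        4.07751213e-03, -1.95962073e-07]), 'tcp_pos': array([281.1036742 , 557.94619298, 230.72841365]), 'orientation': array([-1.89342411e-04,  2.31261773e-01,  9.72891395e-01, -5.37767255e-04]), 'contact_force': array([ 0.44833979, -0.33978768, -0.30127076]), 'wrist_torque': array([-0.00677745,  0.02156347, -0.03738948]), 'opening': 85.54293441719844}
side [[411.75000263   0.         251.41840165]
 [  0.         411.75000263 191.88762627]
 [  0.           0.           1.        ]] [ 120.9519596  -414.75418669  712.35572803] [-0.39428979  0.87866055 -0.24348537  0.11491774] 1
keg [([276.2, 217.8], 0.84), ([191.1, 188.3], 0.48)]
cap [([280.7, 186.6], 0.86), ([243.9, 184.9], 0.77), ([251.9, 212.3], 0.17)]
tap_grip []
tap_lever [([250.0, 161.6], 0.44)]
stand [([278.3, 257.8], 0.83)]
coffee_cup [([252.7, 212.0], 0.84)]
tumbler [([287.0, 304.7], 0.81)]
mug [([190.7, 190.1], 0.93)]
top [[385.59994876   0.         259.90911202]
 [  0.         385.59994876 190.71925859]
 [  0.           0.           1.        ]] [322.15362222  95.76816314 966.07028172] [ 0.05700693 -0.70480566  0.70558308 -0.04638652] 2
keg [([260.2, 175.2], 0.96)]
cap [([273.1, 161.5], 0.81), ([194.8, 161.6], 0.79)]
tap_grip [([259.2, 174.9], 0.77)]
tap_lever []
stand [([280.6, 194.1], 0.95)]
coffee_cup [([236.2, 180.5], 0.74)]
tumbler [([345.0, 209.9], 0.69)]
mug [([180.9, 216.9], 0.87)]
```

```bash
python3 - <<'E'
import cv2
for n in("side","top"):
    im=cv2.imread(f"pics/{n}0.png"); c=im[130:330,150:400] if n=="side" else im[110:270,140:380]
    cv2.imwrite(f"pics/{n}0c.png",cv2.resize(c,None,fx=3,fy=3,interpolation=cv2.INTER_CUBIC)) 
E
```

```text
(no output)
```

View pics/side0.png

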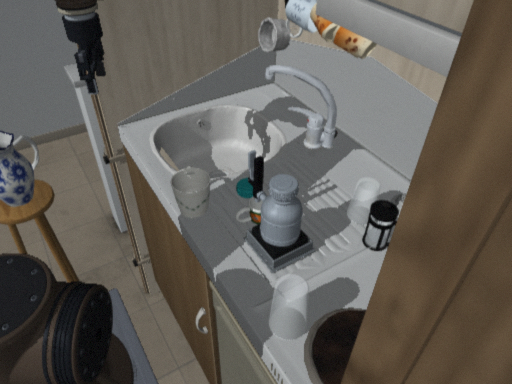

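View pics/top0.png

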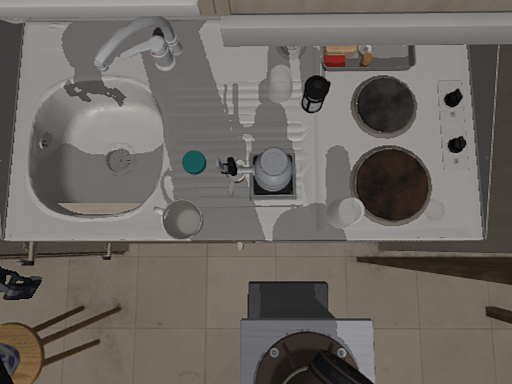

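View pics/side0c.png

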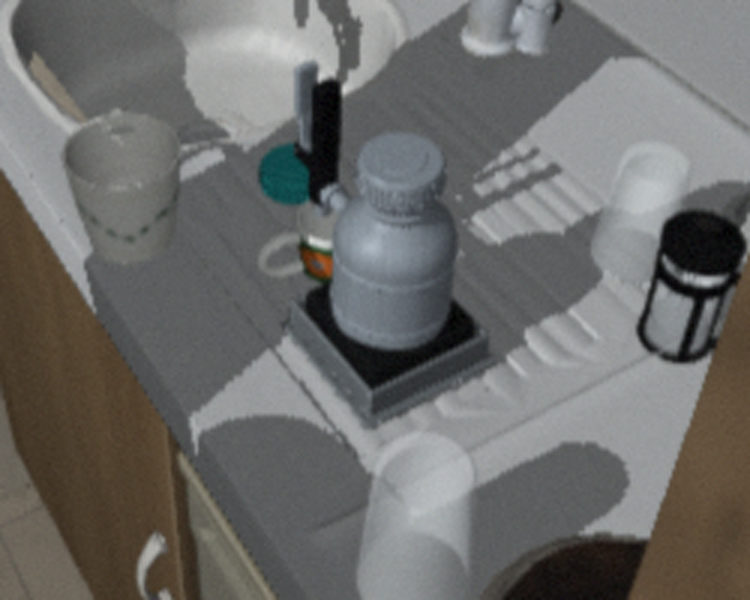

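View pics/top0c.png

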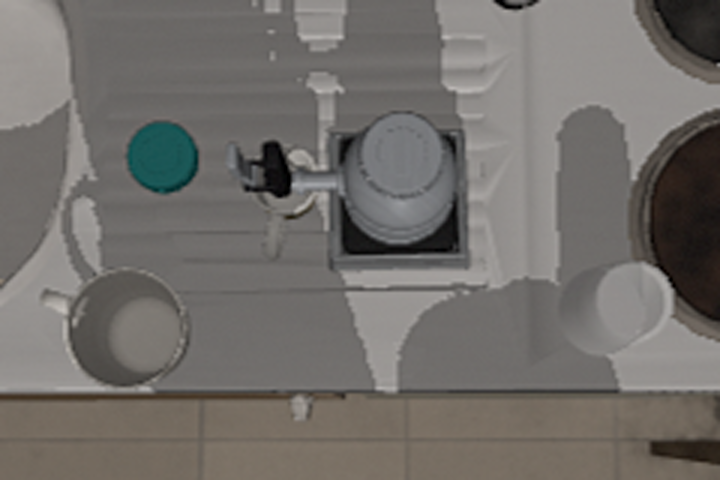

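The cap meant is the steel one on the keg: side (281,187), top (273,161). The turquoise disc at side (244,185), top (195,161) is the look-alike. The crops confirm this. The tap sits to the left of the keg in the top view, with the black grip at about (231,167) and the steel lever outside it at about (219,165).

```bash
cat > h.py <<'E'
import numpy as np,cv2
from scipy.spatial.transform import Rotation as R
def rot(q): return R.from_quat([q[1],q[2],q[3],q[0]]).as_matrix()
def cloud(p):
    z=np.array(p["range_z"],float); K=np.array(p["K"]); v,u=np.mgrid[:z.shape[0],:z.shape[1]]
    P=np.stack([(u-K[0,2])/K[0,0]*z,(v-K[1,2])/K[1,1]*z,z],-1)
    W=P@rot(p["attitude"]).T+np.array(p["position"]); W[z<=0]=np.nan
    return W
def proj(p,X):
    K=np.array(p["K"]); c=(np.atleast_2d(X)-p["position"])@rot(p["attitude"]); c=c@K.T; return c[:,:2]/c[:,2:]
E
python3 - <<'E'
from h import *
for n in("side","top"):
    p=dict(np.load(n+"0.npz")); W=cloud(p); np.set_printoptions(precision=1,suppress=True)
    im=p["image"]
    c=(280,183) if n=="side" else (273,160)
    # cap top
    y0,x0=c[1],c[0]
    Wc=W[y0-25:y0+25,x0-25:x0+25].reshape(-1,3)
    z=Wc[:,2]; print(n,"cap z hist",np.histogram(z[np.isfinite(z)],bins=np.arange(150,215,4)))
    m=(z>181)&(z<195); Q=Wc[m].astype(np.float32); print("top n",m.sum(),np.median(Q[:,2]),"minencl",cv2.minEnclosingCircle(Q[:,:2].copy()),Q[:,:2].mean(0))
    # tap region
    s=(slice(145,205),slice(242,268)) if n=="side" else (slice(150,180),slice(212,245))
    Wt=W[s].reshape(-1,3); g=im[s].reshape(-1,3).astype(int).sum(1)
    m=(Wt[:,2]>120)
    for nm,mm in(("black",m&(g<150)),("grey",m&(g>=200))):
        T=Wt[mm]; print(nm,len(T)); print(T[np.argsort(-T[:,2])][:40:2])
E
```

```text
side cap z hist (array([ 53,  50,  12,  15,  36,  53,  57,  54,  70, 327, 161,   5,   0,
         0,   0,   0]), array([150, 154, 158, 162, 166, 170, 174, 178, 182, 186, 190, 194, 198,
       202, 206, 210, 214]))
top n 576 189.2446 minencl ((498.38861083984375, 110.82264709472656), 60.801937103271484) [497.8  84.6]
black 287
[[489.7 165.  196. ]
 [497.7 169.9 195. ]
 [496.2 167.5 194.5]
 [500.1 165.9 194.1]
 [503.8 167.8 194.1]
 [489.4 168.5 193.9]
 [493.3 170.7 193.5]
 [502.6 169.8 193.2]
 [502.7 166.1 193. ]
 [490.7 174.5 192.1]
 [504.1 164.2 191. ]
 [498.7 167.5 190.9]
 [497.1 164.9 190.6]
 [499.1 164.  190.4]
 [492.2 164.9 189.8]
 [501.4 163.8 189.7]
 [490.7 174.4 189.5]
 [498.3 162.8 188.9]
 [504.1 164.  188.5]
 [490.3 165.8 187.4]]
grey 197
[[492.3 197.7 195.1]
 [494.5 172.8 194.3]
 [496.9 197.  193.8]
 [504.6 197.3 193.5]
 [506.7 196.5 193.2]
 [501.2 195.8 193. ]
 [490.2 198.3 192.9]
 [493.9 196.2 192.8]
 [495.9 195.4 192.6]
 [497.7 173.9 192.4]
 [505.5 194.5 192.3]
 [500.  198.  192.1]
 [496.7 192.6 191.4]
 [502.7 194.1 190.9]
 [508.  166.4 190.7]
 [491.8 196.7 190.7]
 [492.
[... 554 characters left out ...]
506.5 169.  192.4]
 [502.3 173.  192.3]
 [502.3 168.9 192.3]
 [489.7 172.9 192.1]
 [489.8 166.8 191.9]
 [502.4 166.9 191.6]
 [506.7 167.  191.5]
 [492.  175.1 191.3]
 [489.9 170.9 191.2]
 [502.6 171.1 191.1]
 [498.4 166.9 190.8]
 [500.7 165.  190.1]
 [500.7 171.2 190. ]]
grey 71
[[500.  195.5 193.5]
 [497.9 175.  193. ]
 [498.1 195.6 192.7]
 [500.3 197.7 192.4]
 [491.9 197.6 192.3]
 [500.3 199.8 192. ]
 [502.5 197.8 191.9]
 [496.2 199.8 191.8]
 [496.2 197.7 191.7]
 [504.6 197.9 191.6]
 [504.7 193.8 191.3]
 [496.3 195.8 191. ]
 [502.8 200.  190.7]
 [502.8 195.9 190.6]
 [490.2 195.8 190.1]
 [507.2 175.4 189.5]
 [503.2 194.1 188.9]
 [490.9 194.1 187.1]
 [489.5 198.6 183.8]
 [503.5 193.3 178.3]]
```

```bash
python3 - <<'E'
from h import *
np.set_printoptions(precision=1,suppress=True)
for n in("side","top"):
    p=dict(np.load(n+"0.npz")); W=cloud(p).reshape(-1,3); g=p["image"].reshape(-1,3).astype(int).sum(1)
    m=(abs(W[:,0]-500)<40)&(abs(W[:,1]-80)<40)&(abs(W[:,2]-188.5)<3); Q=W[m].astype(np.float32)
    print(n,cv2.minEnclosingCircle(Q[:,:2].copy()),Q[:,:2].mean(0),Q.min(0),Q.max(0))
    for lo in range(120,200,10):
        s=(W[:,2]>lo)&(W[:,2]<lo+10)&(abs(W[:,0]-498)<25)&(W[:,1]>140)&(W[:,1]<225)
        for nm,mm in(("blk",s&(g<150)),("gry",s&(g>=200))):
            if mm.sum()>3: print(lo,nm,mm.sum(),"x",np.percentile(W[mm,0],[3,50,97]),"y",np.percentile(W[mm,1],[3,50,97]))
    # stand top
    s=(abs(W[:,2]-34)<4)&(abs(W[:,0]-500)<90)&(abs(W[:,1]-80)<90)
    print("stand",cv2.minAreaRect(W[s][:,:2].astype(np.float32)))
    # turquoise / cup / others heights
    s=(W[:,2]>6)&(W[:,0]>350)&(W[:,0]<650)&(abs(W[:,1])<400)
    for nm,c,r in(("cup",(500,172),70),("mug",(420,270),70),("tumbler",(430,-80),70)):
        t=s&(np.hypot(W[:,0]-c[0],W[:,1]-c[1])<r); print(nm,t.sum(),np.median(W[t],0),W[t].max(0))
E
```

```text
side ((501.1539001464844, 78.94680786132812), 29.582069396972656) [499.3  77.7] [471.9  50.9 185.5] [529.4 108.  191.4]
120 blk 51 x [487.4 491.6 505.5] y [162.  165.8 192.3]
120 gry 10 x [492.2 494.3 497.2] y [187.9 189.7 193. ]
130 blk 32 x [489.1 495.3 505.5] y [162.4 164.8 172.1]
130 gry 13 x [491.9 493.8 497.2] y [189.3 192.  196.1]
140 blk 30 x [489.4 492.8 506.6] y [162.3 164.7 173. ]
140 gry 18 x [492.1 494.6 499.7] y [190.2 193.1 198.3]
150 blk 34 x [490.1 496.  508. ] y [162.3 164.4 173.3]
150 gry 21 x [490.5 493.9 499.9] y [192.1 194.6 199. ]
160 blk 40 x [488.9 495.8 508.1] y [162.6 164.9 172.8]
160 gry 15 x [490.1 493.6 498.7] y [193.  194.7 198.5]
170 blk 35 x [489.7 496.5 507.5] y [162.9 164.7 172.6]
170 gry 23 x [490.4 493.1 502.4] y [193.4 194.9 199.8]
180 blk 38 x [488.9 493.9 504.4] y [162.8 164.6 173.1]
180 gry 30 x [490.3 497.1 506.9] y [165.2 194.1 198.6]
190 blk 27 x [489.6 497.7 504.3] y [163.9 167.1 171.9]
190 gry 31 x [490.2 497.8 506.8] y [171.4 195.4 199.6]
stand ((500.5386047363281, 97.58040618896484), (107.36206817626953, 143.8201141357422), 1.1389830112
[... 599 characters left out ...]
188.2]
160 blk 13 x [488.9 494.3 502.2] y [163.1 167.1 193.1]
160 gry 4 x [489.4 489.8 490.7] y [194.4 196.1 198.9]
170 blk 6 x [488.3 489.1 490.6] y [164.2 169.  174.6]
170 gry 4 x [489.1 490.1 502.3] y [193.1 194.5 197.4]
180 blk 19 x [488.8 494.5 507.1] y [163.1 165.1 174.4]
180 gry 9 x [489.3 490.9 507.3] y [179.8 194.5 199.7]
190 blk 39 x [489.8 496.5 506.2] y [164.7 168.9 174.8]
190 gry 29 x [490.2 498.1 504.7] y [190.6 197.6 199.9]
stand ((499.5424499511719, 97.3013916015625), (106.37720489501953, 141.8202667236328), 1.7239776849746704)
cup 1145 [493.7 153.8  94.7] [558.5 200.1 195.3]
mug 1061 [398.9 297.6  24.4] [432.2 339.3  99.2]
tumbler 1120 [408.1 -85.2 113.6] [487.6 -28.  122.2]
```

```bash
cat >> h.py <<'E'
def plan(pos,ang_deg):
    "row for TCP at pos, tool down, tool-y at ang_deg"
    from station import arm
    s=arm.state(); T=rot(s["orientation"]); a=np.radians(ang_deg)
    y=np.array([np.cos(a),np.sin(a),0]); z=np.array([0,0,-1.]); G=np.stack([np.cross(y,z),y,z],1)
    rv=R.from_matrix(T.T@G).as_rotvec()/np.pi
    d=T.T@(np.array(pos)-s["tcp_pos"])
    print("lin",np.round(d/600,4),"rot",np.round(rv,4),"mm",np.round(d,1))
    print("tooly deg",np.degrees(np.arctan2(T[1,1],T[0,1])),"q",np.round(s["q"],2),"tcp",np.round(s["tcp_pos"],1),"F",np.round(s["contact_force"],1),"M",np.round(s["wrist_torque"],2),"op",round(s["opening"],1),"t",s["clock"])
E
python3 -c "
from h import *
plan([498,182,230],91.5)"
```

```text
lin [-0.6048 -0.3973  0.0022] rot [ 0.      0.     -0.1569] mm [-362.9 -238.4    1.3]
tooly deg 63.253225927336516 q [ 1.    0.49  1.56  0.    1.09 -0.11] tcp [281.2 558.2 231.3] F [-1.4  0.6 -0.9] M [ 0.   -0.01 -0.04] op 85.4 t 0.9
```

```bash
python3 -m crank '[{"linear":[-0.06,-0.04,0],"delta_rot":[0,0,-0.0157]},{"linear":[-0.12,-0.08,0],"delta_rot":[0,0,-0.031]},{"linear":[-0.18,-0.12,0],"delta_rot":[0,0,-0.047]},{"linear":[-0.24,-0.16,0],"delta_rot":[0,0,-0.063]},{"linear":[-0.3,-0.2,0],"delta_rot":[0,0,-0.078]}]' 0.25 20
python3 -c "
from h import *
plan([498,182,230],91.5)"
```

```text
clock: 1.32
tcp_pos: [384.5, 375.3, 231.4]
orientation: [0.0, 0.109, 0.994, 0.0]
contact_force: [0.9, 0.3, 1.5]
opening: 64.1
lin [-0.2545 -0.2734  0.0024] rot [ 0.0001  0.0001 -0.0779] mm [-152.7 -164.1    1.4]
tooly deg 77.47036320338053 q [ 0.65  0.37  1.77  0.    1.   -0.7 ] tcp [384.5 375.3 231.4] F [0.9 0.3 1.5] M [-0.01 -0.04 -0.01] op 64.1 t 1.3167
```

```bash
python3 -m crank '[{"linear":[-0.05,-0.054,0],"delta_rot":[0,0,-0.0157]},{"linear":[-0.1,-0.108,0],"delta_rot":[0,0,-0.031]},{"linear":[-0.15,-0.162,0],"delta_rot":[0,0,-0.047]},{"linear":[-0.2,-0.215,0],"delta_rot":[0,0,-0.063]},{"linear":[-0.2545,-0.273,0],"delta_rot":[0,0,-0.078]}]'
python3 -m crank '[{"linear":[0,0,0],"delta_rot":[0,0,0]},{"linear":[0,0,0],"delta_rot":[0,0,0]}]'
python3 - <<'E'
from h import *
from station import arm
plan([498,182,150],91.5)
for n in("side","top"):
    p=arm.get_image(n); im=p["image"]; c=im[110:300,190:400] if n=="side" else im[110:260,180:330]
    cv2.imwrite(f"pics/{n}1.png",cv2.resize(c,None,fx=3,fy=3,interpolation=cv2.INTER_CUBIC))
E
```

```text
clock: 1.73
tcp_pos: [489.8, 195.1, 231.6]
orientation: [0.0, -0.013, 1.0, 0.0]
contact_force: [2.3, 1.3, 0.0]
opening: 63.9
clock: 1.9
tcp_pos: [489.9, 195.3, 231.2]
orientation: [0.0, -0.01, 1.0, 0.0]
contact_force: [0.5, 0.8, -0.3]
opening: 64.1
lin [-0.013  -0.0224  0.1354] rot [ 0.      0.     -0.0022] mm [ -7.8 -13.4  81.2]
tooly deg 91.1034381301327 q [ 0.25  0.35  1.8   0.    0.99 -1.34] tcp [489.9 195.3 231.2] F [ 0.5  0.8 -0.3] M [-0.02  0.04 -0.02] op 64.1 t 1.9
```

View pics/side1.png

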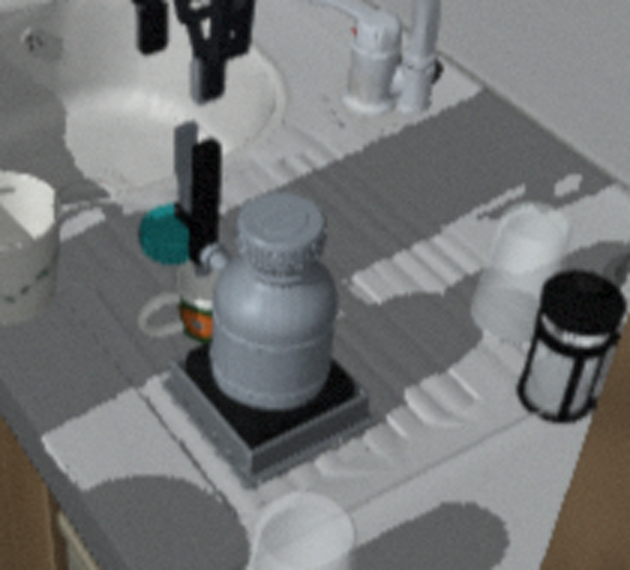

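```bash
python3 -m crank '[{"linear":[-0.0065,-0.011,0],"delta_rot":[0,0,-0.002]},{"linear":[-0.013,-0.0224,0.01],"delta_rot":[0,0,-0.002]},{"linear":[-0.013,-0.0224,0.04],"delta_rot":[0,0,-0.002]},{"linear":[-0.013,-0.0224,0.07],"delta_rot":[0,0,-0.002]},{"linear":[-0.013,-0.0224,0.1],"delta_rot":[0,0,-0.002]}]'
python3 -m crank '[{"linear":[0,0,0.012],"delta_rot":[0,0,0]},{"linear":[0,0,0.024],"delta_rot":[0,0,0]},{"linear":[0,0,0.033],"delta_rot":[0,0,0]},{"linear":[0,0,0.033],"delta_rot":[0,0,0]}]' 0.45
python3 - <<'E'
from h import *
from station import arm
plan([498,182,151],91.5)
for n in("side","top"):
    p=arm.get_image(n); im=p["image"]; c=im[110:300,190:400] if n=="side" else im[110:260,180:330]
    cv2.imwrite(f"pics/{n}2.png",cv2.resize(c,None,fx=3,fy=3,interpolation=cv2.INTER_CUBIC))
E
```

```text
clock: 2.42
tcp_pos: [497.1, 184.0, 170.4]
orientation: [0.0, -0.015, 1.0, 0.0]
contact_force: [0.4, -0.3, -0.1]
opening: 64.0
clock: 2.75
tcp_pos: [497.0, 183.9, 150.9]
orientation: [-0.0, -0.015, 1.0, -0.0]
contact_force: [0.5, -1.5, 0.0]
opening: 46.7
lin [-0.0015 -0.0032 -0.0001] rot [-0.     -0.0002  0.0012] mm [-0.9 -1.9 -0.1]
tooly deg 91.71624328065798 q [ 0.23  0.46  1.88  0.    0.8  -1.37] tcp [497.  183.9 150.9] F [ 0.5 -1.5  0. ] M [-0.05 -0.01 -0.01] op 46.7 t 2.75
```

View pics/side2.png

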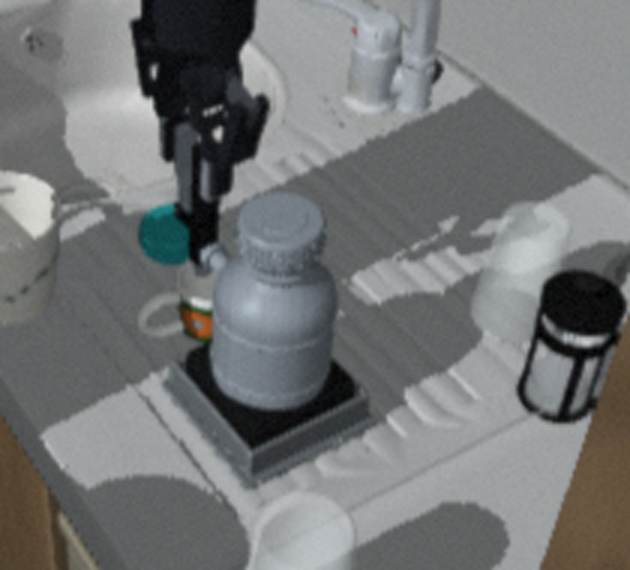

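View pics/top2.png

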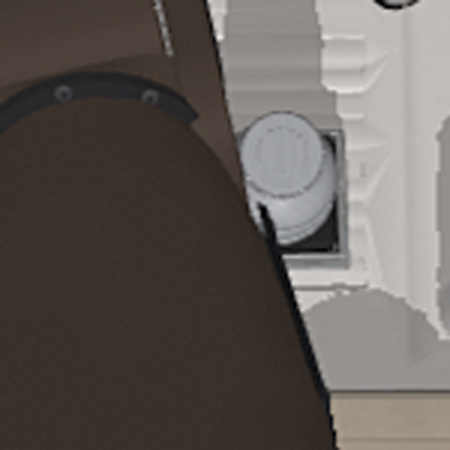

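```bash
python3 -m crank '[{"linear":[-0.0015,-0.0023,0],"delta_rot":[0,0,0]},{"linear":[-0.0015,-0.0023,0],"delta_rot":[0,0,0]},{"linear":[-0.0015,-0.0023,0],"delta_rot":[0,0,0]}]' 0.53 25
python3 -m crank '[{"linear":[0,-0.0025,0],"delta_rot":[0,0,0]},{"linear":[0,-0.005,0],"delta_rot":[0,0,0]},{"linear":[0,-0.005,0],"delta_rot":[0,0,0]}]' 0.60 25
python3 -c "
from h import *
plan([498,180,151],91.5)"
```

```text
clock: 3.1
tcp_pos: [498.3, 182.4, 152.0]
orientation: [0.0, -0.015, 1.0, 0.0]
contact_force: [-0.1, 0.1, 0.3]
opening: 40.3
clock: 3.35
tcp_pos: [498.6, 179.8, 152.4]
orientation: [0.001, -0.015, 1.0, 0.001]
contact_force: [0.3, 4.0, 6.7]
opening: 34.1
lin [0.001  0.0003 0.0023] rot [0.0004 0.0006 0.0009] mm [0.6 0.2 1.4]
tooly deg 91.66413238170074 q [ 0.22  0.46  1.88  0.    0.8  -1.38] tcp [498.6 179.8 152.4] F [0.3 4.  6.7] M [ 0.68  0.19 -0.08] op 34.1 t 3.35
```

```bash
python3 -m crank '[{"linear":[0,-0.0007,-0.001],"delta_rot":[0,0,0]},{"linear":[0,-0.0017,-0.003],"delta_rot":[0,0,0]},{"linear":[0,-0.0025,-0.003],"delta_rot":[0,0,0]}]' 0.67 25
python3 -c "
from h import *
plan([498,180,151],91.5)"
```

```text
clock: 3.6
tcp_pos: [498.1, 177.8, 153.3]
orientation: [-0.0, -0.015, 1.0, 0.0]
contact_force: [-2.5, 1.5, 1.9]
opening: 28.6
lin [-0.      0.0037  0.0039] rot [ 0.     -0.0001  0.001 ] mm [-0.   2.2  2.3]
tooly deg 91.68554136789143 q [ 0.22  0.45  1.88  0.    0.81 -1.38] tcp [498.1 177.8 153.3] F [-2.5  1.5  1.9] M [0.65 0.39 0.01] op 28.6 t 3.6
```

```bash
python3 -m crank '[{"linear":[0,-0.0012,-0.001],"delta_rot":[0,0,0]},{"linear":[0,-0.003,-0.002],"delta_rot":[0,0,0]},{"linear":[0,-0.0043,-0.0025],"delta_rot":[0,0,0]},{"linear":[0,-0.0045,-0.0025],"delta_rot":[0,0,0]}]' 0.78 30
python3 -c "
from h import *
plan([498,180,151],91.5)"
```

```text
clock: 3.93
tcp_pos: [498.2, 175.3, 154.5]
orientation: [-0.0, -0.014, 1.0, 0.0]
contact_force: [0.1, 3.1, -9.8]
opening: 27.3
lin [0.     0.0078 0.0058] rot [ 0.0002 -0.0002  0.0009] mm [0.  4.7 3.5]
tooly deg 91.65408264108972 q [ 0.21  0.45  1.88  0.    0.81 -1.39] tcp [498.2 175.3 154.5] F [ 0.1  3.1 -9.8] M [ 1.82  0.04 -0.1 ] op 27.3 t 3.9333
```

```bash
python3 -m crank '[{"linear":[0,0.001,0.0018],"delta_rot":[0,0,0]},{"linear":[0,0.001,0.0018],"delta_rot":[0,0,0]}]' 0.80 40
python3 -c "
from h import *
plan([498,180,151],91.5)"
```

```text
clock: 4.1
tcp_pos: [498.2, 176.0, 153.5]
orientation: [-0.0, -0.015, 1.0, 0.0]
contact_force: [-0.3, 3.1, -8.6]
opening: 27.0
lin [0.0002 0.0067 0.0041] rot [ 0.0001 -0.0001  0.001 ] mm [0.1 4.  2.5]
tooly deg 91.68521652391617 q [ 0.21  0.45  1.88  0.    0.81 -1.39] tcp [498.2 176.  153.5] F [-0.3  3.1 -8.6] M [ 1.57  0.12 -0.16] op 27.0 t 4.1
```

```bash
python3 -m crank '[{"linear":[0,0,0.001],"delta_rot":[0,0,0]},{"linear":[0,0,0.002],"delta_rot":[0,0,0]}]'
python3 - <<'E'
from h import *
from station import arm
plan([498,182,151],91.5)
p=arm.get_image("side"); im=p["image"]; c=im[130:220,220:320]
cv2.imwrite(f"pics/side3.png",cv2.resize(c,None,fx=6,fy=6,interpolation=cv2.INTER_CUBIC))
W=cloud(p).reshape(-1,3);m=(abs(W[:,0]-500)<40)&(abs(W[:,1]-80)<40)&(abs(W[:,2]-188.5)<6);Q=W[m];print(Q[Q[:,2]>185].mean(0), np.linalg.svd(Q[abs(Q[:,2]-188.5)<3]-Q[abs(Q[:,2]-188.5)<3].mean(0))[2][2])
p=dict(np.load("side0.npz"));W=cloud(p).reshape(-1,3);m=(abs(W[:,0]-500)<40)&(abs(W[:,1]-80)<40)&(abs(W[:,2]-188.5)<6);Q=W[m];print(Q[Q[:,2]>185].mean(0),np.linalg.svd(Q[abs(Q[:,2]-188.5)<3]-Q[abs(Q[:,2]-188.5)<3].mean(0))[2][2])
E
```

```text
clock: 4.27
tcp_pos: [498.4, 176.1, 153.3]
orientation: [0.0, -0.015, 1.0, 0.0]
contact_force: [-5.0, 6.3, 11.2]
opening: 26.6
lin [0.0004 0.0098 0.0039] rot [0.0002 0.0003 0.0011] mm [0.3 5.9 2.3]
tooly deg 91.6956586202384 q [ 0.21  0.45  1.88  0.    0.81 -1.39] tcp [498.4 176.1 153.3] F [-5.   6.3 11.2] M [ 1.6   0.96 -0.16] op 26.6 t 4.2667
[499.48944346  76.90358887 189.46060159] [-0.01444875 -0.0183082   0.99972798]
[499.22328831  77.51847431 189.26678165] [-0.01228233 -0.01238514  0.99984786]
```

View pics/side3.png

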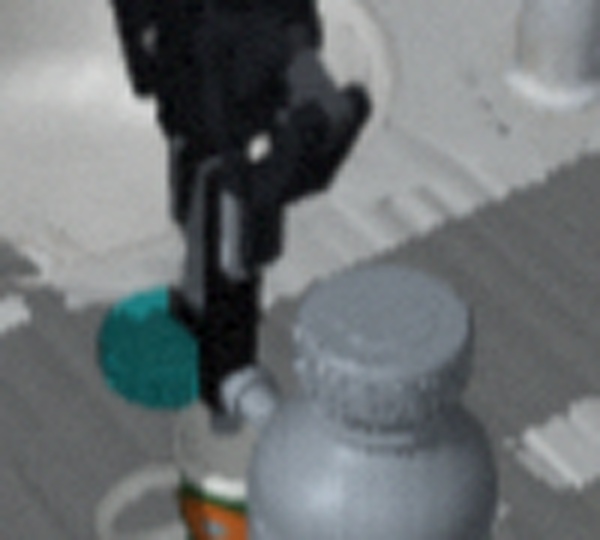

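```bash
python3 -m crank '[{"linear":[0,0,-0.001],"delta_rot":[0,0,0]},{"linear":[0,0,-0.001],"delta_rot":[0,0,0]}]' 0.85 70
python3 - <<'E'
from h import *
from station import arm
np.set_printoptions(precision=1,suppress=True)
plan([498,182,151],91.5)
p=arm.get_image("side"); im=p["image"]; g=im.astype(int).sum(2); W=cloud(p)
for n,W,g in(("now",W,g),("bef",cloud(dict(np.load("side0.npz"))),dict(np.load("side0.npz"))["image"].astype(int).sum(2))):
  for lo in range(110,220,8):
    s=(W[...,2]>lo)&(W[...,2]<lo+8)&(abs(W[...,0]-498)<25)&(W[...,1]>140)&(W[...,1]<225)
    print(n,lo,s.sum(),"y",np.percentile(W[s][:,1],[3,20,50,80,97]),"grey y",np.percentile(W[s&(g>200)][:,1],[5,50,95]) if (s&(g>200)).sum()>2 else 0)
E
```

```text
clock: 4.48
tcp_pos: [498.4, 176.2, 153.4]
orientation: [0.0, -0.015, 1.0, 0.0]
contact_force: [-1.3, 4.8, -2.3]
opening: 25.2
lin [0. 0. 0.] rot [0. 0. 0.] mm [0.3 5.8 2.4]
tooly deg 91.67527543965801 q [ 0.2  0.5  1.9  0.   0.8 -1.4] tcp [498.4 176.2 153.4] F [-1.3  4.8 -2.3] M [ 2.2  0.3 -0.2] op 25.2 t 4.4833
now 110 30 y [159.9 161.7 165.6 172.2 191.6] grey y 0
now 118 56 y [161.1 163.4 172.7 187.7 193.9] grey y 0
now 126 38 y [162.6 163.3 167.  189.  192.2] grey y [187.2 190.4 193.5]
now 134 31 y [162.  163.7 165.3 185.2 189.1] grey y [185.  188.  189.8]
now 142 39 y [161.8 163.4 165.2 176.8 188.8] grey y [164.3 185.  189.4]
now 150 18 y [157.7 164.8 171.2 185.5 189.8] grey y [163.  186.1 192.3]
now 158 45 y [151.2 156.4 167.7 187.1 195.2] grey y [154.9 160.2 195.3]
now 166 56 y [150.  152.  159.3 183.4 193. ] grey y [154.5 158.4 196.3]
now 174 57 y [150.2 151.3 165.4 188.5 195.4] grey y [156.8 160.8 197.1]
now 182 68 y [150.3 153.4 170.1 190.2 195.3] grey y [156.4 160.8 196. ]
now 190 45 y [152.2 170.7 188.7 191.6 194.6] grey y [156.4 159.3 192.3]
now 198 55 y [149.3 154.8 190
[... 929 characters left out ...]
 195.4 199. ]Traceback (most recent call last):
  File "<stdin>", line 9, in <module>
    return _quantile_unchecked(
        a, q, axis, out, overwrite_input, method, keepdims, weights)
    return _ureduce(a,
                    func=_quantile_ureduce_func,
    ...<5 lines>...
                    overwrite_input=overwrite_input,
                    method=method)
    r = func(a, **kwargs)
    result = _quantile(arr,
                       quantiles=q,
    ...<2 lines>...
                       out=out,
                       weights=wgt)
    slices_having_nans = np.isnan(arr[-1, ...])
                                  ~~~^^^^^^^^^
IndexError: index -1 is out of bounds for axis 0 with size 0
```

```bash
python3 -m crank '[{"linear":[0,-0.001,0],"delta_rot":[0,0,0]},{"linear":[0,-0.002,0],"delta_rot":[0,0,0]}]' 0.85 70
python3 -c "
from h import *
plan([498,182,151],91.5)"
```

```text
clock: 4.7
tcp_pos: [498.7, 175.5, 153.6]
orientation: [0.001, -0.014, 1.0, 0.001]
contact_force: [-0.3, 10.9, -2.1]
opening: 25.1
lin [0.0009 0.0109 0.0043] rot [0.0006 0.0005 0.0008] mm [0.5 6.6 2.6]
tooly deg 91.65264131603277 q [ 0.21  0.45  1.88  0.    0.81 -1.39] tcp [498.7 175.5 153.6] F [-0.3 10.9 -2.1] M [ 3.39  0.23 -0.28] op 25.1 t 4.7
```

```bash
python3 -m crank '[{"linear":[0,0.0015,0],"delta_rot":[0,0,0]},{"linear":[0,0.003,0],"delta_rot":[0,0,0]}]' 0.95 110
python3 - <<'E'
from h import *
from station import arm
np.set_printoptions(precision=1,suppress=True)
plan([498,182,151],91.5)
p=arm.get_image("side"); im=p["image"]; g=im.astype(int).sum(2); W=cloud(p)
cv2.imwrite(f"pics/side4.png",cv2.resize(im[130:220,220:320],None,fx=6,fy=6,interpolation=cv2.INTER_CUBIC))
E
python3 -m crank '[{"linear":[0,0,0],"delta_rot":[0,0,0]},{"linear":[0,0,0],"delta_rot":[0,0,0]}]'
```

```text
clock: 4.87
tcp_pos: [498.5, 176.8, 153.3]
orientation: [0.0, -0.014, 1.0, 0.0]
contact_force: [-0.5, 3.7, -7.0]
opening: 23.2
lin [0. 0. 0.] rot [0. 0. 0.] mm [0.4 5.2 2.3]
tooly deg 91.6589301243366 q [ 0.2  0.5  1.9  0.   0.8 -1.4] tcp [498.5 176.8 153.3] F [-0.5  3.7 -7. ] M [ 2.1  0.  -0.2] op 23.2 t 4.8667
clock: 5.08
tcp_pos: [498.5, 176.8, 153.3]
orientation: [0.0, -0.015, 1.0, 0.0]
contact_force: [0.1, 6.3, -6.0]
opening: 23.4
```

View pics/side4.png

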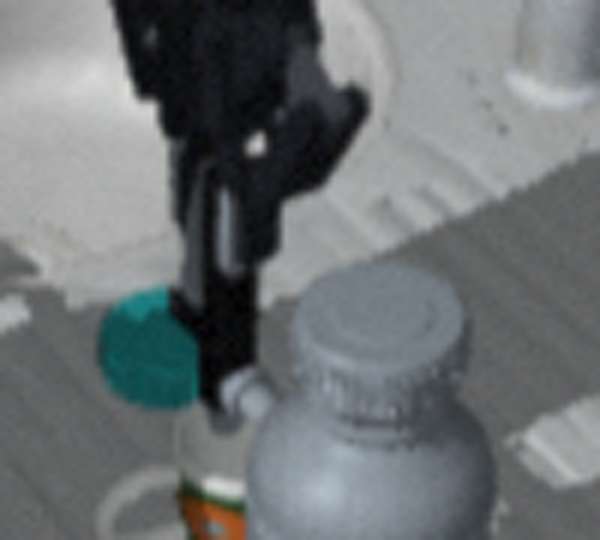

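```bash
python3 -m crank '[{"linear":[0,0.0012,0.0006],"delta_rot":[0,0,0]},{"linear":[0,0.0012,0.0006],"delta_rot":[0,0,0]},{"linear":[0,0.0012,0.0006],"delta_rot":[0,0,0]},{"linear":[0,0.0012,0.0006],"delta_rot":[0,0,0]}]' 0.97 120
python3 -m crank '[{"linear":[0,0,0],"delta_rot":[0,0,0]},{"linear":[0,0,0],"delta_rot":[0,0,0]},{"linear":[0,0,0],"delta_rot":[0,0,0]},{"linear":[0,0,0],"delta_rot":[0,0,0]},{"linear":[0,0,0],"delta_rot":[0,0,0]}]' 1 120
python3 -m crank '[{"linear":[0,0,0],"delta_rot":[0,0,0]},{"linear":[0,0,0],"delta_rot":[0,0,0]},{"linear":[0,0,0],"delta_rot":[0,0,0]}]'
```

```text
clock: 5.42
tcp_pos: [498.6, 177.4, 153.1]
orientation: [0.0, -0.015, 1.0, 0.0]
contact_force: [-0.1, 6.1, -1.8]
opening: 22.8
clock: 5.83
tcp_pos: [498.6, 177.4, 153.1]
orientation: [0.001, -0.015, 1.0, 0.0]
contact_force: [-0.2, 5.7, -1.7]
opening: 22.9
clock: 6.08
tcp_pos: [498.6, 177.4, 153.1]
orientation: [0.001, -0.015, 1.0, 0.0]
contact_force: [-0.7, 5.8, -3.0]
opening: 23.0
```

```bash
python3 -m crank '[{"linear":[0,0,0],"delta_rot":[0,0,0]},{"linear":[0,0,0],"delta_rot":[0,0,0]}]'
python3 -m crank '[{"linear":[0,0,0],"delta_rot":[0,0,0]},{"linear":[0,0.003,0],"delta_rot":[0,0,0]},{"linear":[0,0.007,0],"delta_rot":[0,0,0]},{"linear":[0,0.007,0],"delta_rot":[0,0,0]},{"linear":[0,0.007,0],"delta_rot":[0,0,0]}]' 0.2 60
python3 - <<'E'
from h import *
from station import arm
np.set_printoptions(precision=1,suppress=True)
plan([498,182,151],91.5)
p=arm.get_image("side"); im=p["image"]
cv2.imwrite(f"pics/side5.png",cv2.resize(im[130:220,220:320],None,fx=6,fy=6,interpolation=cv2.INTER_CUBIC))
W=cloud(p); g=im.astype(int).sum(2)
for lo in range(126,176,8):
    s=(W[...,2]>lo)&(W[...,2]<lo+8)&(abs(W[...,0]-498)<25)&(W[...,1]>180)&(W[...,1]<225)&(g>200); print(lo,s.sum(),W[s][:,1].mean() if s.any() else 0)
E
```

```text
clock: 6.25
tcp_pos: [498.6, 177.4, 153.1]
orientation: [0.001, -0.015, 1.0, 0.0]
contact_force: [-0.6, 5.4, -2.0]
opening: 22.7
clock: 6.67
tcp_pos: [498.1, 181.2, 152.8]
orientation: [-0.0, -0.015, 1.0, -0.0]
contact_force: [0.7, -0.5, 0.5]
opening: 68.3
lin [0. 0. 0.] rot [-0. -0.  0.] mm [0.1 0.8 1.8]
tooly deg 91.72883270678261 q [ 0.2  0.5  1.9 -0.   0.8 -1.4] tcp [498.1 181.2 152.8] F [ 0.7 -0.5  0.5] M [-0.1 -0.   0. ] op 68.3 t 6.6667
126 13 191.11684408220466
134 13 191.00797217226759
142 12 192.4893920695105
150 13 193.4614615150345
158 9 197.97886888708126
166 20 197.07558521666095
174 21 198.62170811075043
```

View pics/side5.png

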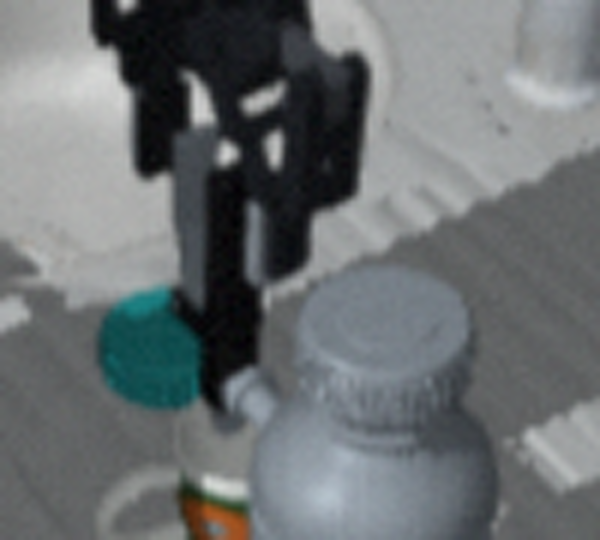

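```bash
python3 -m crank '[{"linear":[0,0,-0.03],"delta_rot":[0,0,0]},{"linear":[0,0,-0.07],"delta_rot":[0,0,0]},{"linear":[0,0,-0.11],"delta_rot":[0,0,0]},{"linear":[0,0,-0.14],"delta_rot":[0,0,0]},{"linear":[-0.00,-0.05,-0.14],"delta_rot":[0,0,0]}]' 0 60
python3 -c "
from h import *
plan([500.5,80,230],91.5)"
```

```text
clock: 7.13
tcp_pos: [500.2, 153.7, 240.2]
orientation: [0.003, -0.016, 1.0, 0.001]
contact_force: [0.4, -0.4, -0.4]
opening: 85.8
lin [ 0.0036 -0.1228  0.0168] rot [0.0004 0.0018 0.002 ] mm [  2.1 -73.7  10.1]
tooly deg 91.86612797457266 q [ 0.17  0.33  1.8   0.    1.   -1.43] tcp [500.2 153.7 240.2] F [ 0.4 -0.4 -0.4] M [-0.05 -0.03  0.03] op 85.8 t 7.1333
```

```bash
python3 -m crank '[{"linear":[0,-0.04,0],"delta_rot":[0,0,0]},{"linear":[0.002,-0.08,0.01],"delta_rot":[0,0,0]},{"linear":[0.0036,-0.12,0.025],"delta_rot":[0,0,0]},{"linear":[0.0036,-0.1228,0.035],"delta_rot":[0,0,0]},{"linear":[0.0036,-0.1228,0.035],"delta_rot":[0,0,0]}]' 0
python3 - <<'E'
from h import *
from station import arm
np.set_printoptions(precision=1,suppress=True)
plan([500.5,80,215],91.5)
p=arm.get_image("side"); im=p["image"]; np.savez("side6.npz",**p)
cv2.imwrite(f"pics/side6.png",cv2.resize(im[70:230,200:360],None,fx=4,fy=4,interpolation=cv2.INTER_CUBIC))
W=cloud(p)
m=(abs(W[...,0]-500)<25)&(abs(W[...,1]-80)<75)&(W[...,2]>200)&(W[...,2]<262)
for lo in range(200,262,6):
    s=m&(W[...,2]>=lo)&(W[...,2]<lo+6)
    for nm,t in(("R",s&(W[...,1]<80)),("L",s&(W[...,1]>80))):
        if t.sum()>3: print(lo,nm,t.sum(),"x",np.percentile(W[t][:,0],[5,95]),"y",np.percentile(W[t][:,1],[5,95]))
E
```

```text
clock: 7.55
tcp_pos: [498.6, 76.5, 214.8]
orientation: [-0.001, -0.014, 1.0, -0.0]
contact_force: [-0.2, 0.3, 0.2]
opening: 85.6
lin [-0.  0. -0.] rot [-0. -0.  0.] mm [-2.   3.5 -0.2]
tooly deg 91.57565094222213 q [ 0.   0.3  1.9 -0.   0.9 -1.6] tcp [498.6  76.5 214.8] F [-0.2  0.3  0.2] M [0.1 0.  0. ] op 85.6 t 7.55
230 R 13 x [489.9 506.7] y [25.6 31.9]
230 L 19 x [488.3 508.3] y [118.6 123.2]
236 R 24 x [490.1 503.3] y [21.2 32.8]
236 L 27 x [487.8 508.7] y [119. 124.]
242 R 32 x [490.4 507. ] y [20.4 31.8]
242 L 30 x [489. 509.] y [118.6 128.1]
248 R 31 x [490.8 507.1] y [20.1 31.5]
248 L 26 x [487.6 508.5] y [119.1 123.2]
254 R 37 x [490.5 507.8] y [20.  32.6]
254 L 27 x [488.  505.5] y [118.5 124. ]
260 R 9 x [490.5 498.4] y [21.3 32.7]
260 L 10 x [488.1 506.6] y [119.1 123.1]
```

View pics/side6.png

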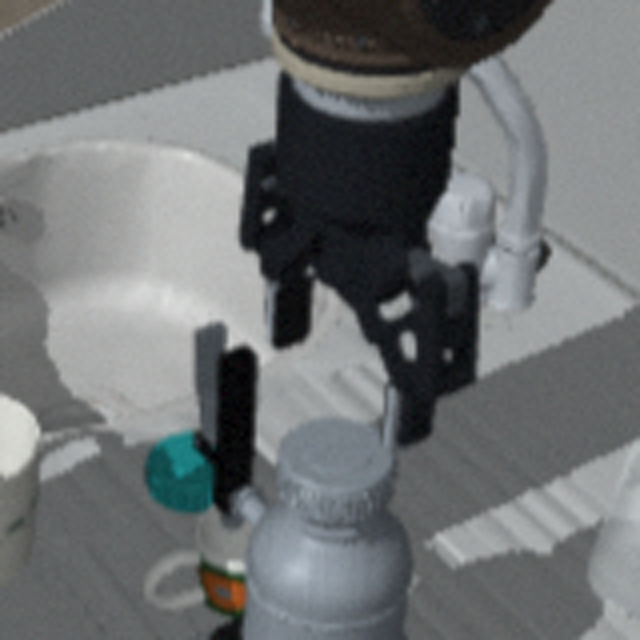

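```bash
python3 -m crank '[{"linear":[-0.004,0.006,0],"delta_rot":[0,0,0]},{"linear":[-0.004,0.006,0.02],"delta_rot":[0,0,0]},{"linear":[-0.004,0.006,0.05],"delta_rot":[0,0,0]},{"linear":[-0.004,0.006,0.08],"delta_rot":[0,0,0]},{"linear":[-0.004,0.006,0.104],"delta_rot":[0,0,0]}]' 0
python3 -m crank '[{"linear":[0,0,0],"delta_rot":[0,0,0]},{"linear":[0,0,0],"delta_rot":[0,0,0]},{"linear":[0,0,0],"delta_rot":[0,0,0]}]' 0.22 20
python3 -c "
from h import *
plan([501,80,152],91.5)"
```

```text
clock: 8.02
tcp_pos: [501.5, 82.5, 152.8]
orientation: [0.0, -0.016, 1.0, 0.0]
contact_force: [0.5, -0.1, -0.4]
opening: 85.5
clock: 8.27
tcp_pos: [501.9, 81.9, 154.3]
orientation: [0.001, -0.015, 1.0, 0.0]
contact_force: [0.9, 0.2, -0.6]
opening: 67.0
lin [ 0.0016 -0.0032  0.0038] rot [0.     0.0004 0.0014] mm [ 0.9 -1.9  2.3]
tooly deg 91.74313975662916 q [ 0.03  0.43  1.93  0.    0.78 -1.57] tcp [501.9  81.9 154.3] F [ 0.9  0.2 -0.6] M [ 0.01 -0.02  0.03] op 67.0 t 8.2667
```

```bash
python3 -m crank '[{"linear":[0.0016,-0.0032,0.0035],"delta_rot":[0,0,0]},{"linear":[0.0016,-0.0032,0.0035],"delta_rot":[0,0,0]},{"linear":[0.0016,-0.0032,0.0035],"delta_rot":[0,0,0]}]' 0.27 20
python3 -m crank '[{"linear":[0,0,0],"delta_rot":[0,0,0]},{"linear":[0,0,0],"delta_rot":[0,0,0]},{"linear":[0,0,0],"delta_rot":[0,0,0]},{"linear":[0,0,0],"delta_rot":[0,0,0]}]' 0.33 20
python3 -c "
from h import *
plan([501,80,152],91.5)"
```

```text
clock: 8.52
tcp_pos: [500.6, 79.3, 151.8]
orientation: [0.0, -0.015, 1.0, 0.0]
contact_force: [-0.5, 0.0, -0.7]
opening: 62.1
clock: 8.85
tcp_pos: [500.6, 79.1, 151.7]
orientation: [0.0, -0.015, 1.0, -0.0]
contact_force: [-1.9, -3.2, 6.1]
opening: 58.6
lin [-0.0007  0.0015 -0.0005] rot [-0.0001  0.0002  0.001 ] mm [-0.4  0.9 -0.3]
tooly deg 91.68669348716759 q [ 0.03  0.43  1.93 -0.    0.78 -1.57] tcp [500.6  79.1 151.7] F [-1.9 -3.2  6.1] M [-0.59  0.22 -0.08] op 58.6 t 8.85
```

```bash
python3 -m crank '[{"linear":[0,0,0],"delta_rot":[0,0,0]},{"linear":[0,0,0],"delta_rot":[0,0,0]},{"linear":[0,0,0],"delta_rot":[0,0,0.036]},{"linear":[0,0,0],"delta_rot":[0,0,0.072]},{"linear":[0,0,0],"delta_rot":[0,0,0.108]}]' 0.12 20
python3 -m crank '[{"linear":[0,0,0],"delta_rot":[0,0,0.038]},{"linear":[0,0,0],"delta_rot":[0,0,0.076]},{"linear":[0,0,0],"delta_rot":[0,0,0.114]},{"linear":[0,0,0],"delta_rot":[0,0,0.152]},{"linear":[0,0,0],"delta_rot":[0,0,0.19]}]'
python3 -m crank '[{"linear":[0,0,0],"delta_rot":[0,0,0.037]},{"linear":[0,0,0],"delta_rot":[0,0,0.074]},{"linear":[0,0,0],"delta_rot":[0,0,0.111]},{"linear":[0,0,0],"delta_rot":[0,0,0.148]},{"linear":[0,0,0],"delta_rot":[0,0,0.183]}]'
python3 -c "
from h import *
plan([501,78.7,151],5)"
```

```text
clock: 9.27
tcp_pos: [500.4, 79.5, 151.1]
orientation: [-0.0, 0.157, 0.988, 0.0]
contact_force: [-0.3, -1.5, -0.0]
opening: 75.1
clock: 9.68
tcp_pos: [500.4, 79.5, 151.1]
orientation: [-0.0, 0.441, 0.898, 0.0]
contact_force: [0.0, 0.5, -0.9]
opening: 75.1
clock: 10.1
tcp_pos: [500.4, 79.5, 151.1]
orientation: [-0.0, 0.677, 0.736, 0.0]
contact_force: [-0.6, -0.2, -0.1]
opening: 75.0
lin [-0.0014  0.0009  0.0002] rot [-0.     -0.0001 -0.0012] mm [-0.8  0.5  0.1]
tooly deg 4.781343929696326 q [ 0.03  0.43  1.93  0.    0.78 -0.06] tcp [500.4  79.5 151.1] F [-0.6 -0.2 -0.1] M [-0.01  0.04 -0.01] op 75.0 t 10.1
```

```bash
python3 -m crank '[{"linear":[-0.0012,0.0007,0],"delta_rot":[0,0,0]},{"linear":[-0.0012,0.0007,0],"delta_rot":[0,0,0]},{"linear":[-0.0012,0.0007,0],"delta_rot":[0,0,0]}]' 0.27 20
python3 -m crank '[{"linear":[0,0,0],"delta_rot":[0,0,0]},{"linear":[0,0,0],"delta_rot":[0,0,0]},{"linear":[0,0,0],"delta_rot":[0,0,0]},{"linear":[0,0,0],"delta_rot":[0,0,0]}]' 0.33 20
python3 -c "
from h import *
plan([501,78.7,151],5)"
```

```text
clock: 10.35
tcp_pos: [500.9, 78.7, 151.2]
orientation: [-0.0, 0.674, 0.739, 0.0]
contact_force: [0.2, 0.2, 0.4]
opening: 62.4
clock: 10.68
tcp_pos: [500.7, 78.7, 151.3]
orientation: [-0.0, 0.675, 0.738, -0.0]
contact_force: [-4.0, 0.3, 2.6]
opening: 58.4
lin [-0.0001  0.0005  0.0005] rot [-0.0001 -0.      0.0009] mm [-0.   0.3  0.3]
tooly deg 5.161577007518554 q [ 0.03  0.43  1.93  0.    0.78 -0.06] tcp [500.7  78.7 151.3] F [-4.   0.3  2.6] M [0.03 0.49 0.21] op 58.4 t 10.6833
```

```bash
python3 -m crank '[{"linear":[0,-0.0012,0],"delta_rot":[0,0,0]},{"linear":[0,-0.0012,0],"delta_rot":[0,0,0]},{"linear":[0,-0.0012,0],"delta_rot":[0,0,0]}]' 0.45 80
python3 -m crank '[{"linear":[0,0,-0.0001],"delta_rot":[0,0,-0.01]},{"linear":[0,0,-0.0002],"delta_rot":[0,0,-0.022]},{"linear":[0,0,-0.0005],"delta_rot":[0,0,-0.044]},{"linear":[0,0,-0.0007],"delta_rot":[0,0,-0.066]},{"linear":[0,0,-0.0009],"delta_rot":[0,0,-0.084]}]'
python3 -c "
from h import *
plan([501,78.7,151],5)"
```

```text
clock: 10.93
tcp_pos: [500.5, 78.7, 151.5]
orientation: [0.0, 0.675, 0.738, 0.0]
contact_force: [-0.8, 1.6, 4.7]
opening: 58.0
clock: 11.35
tcp_pos: [500.7, 78.6, 152.0]
orientation: [0.0, 0.571, 0.821, 0.001]
contact_force: [0.2, -0.0, 4.0]
opening: 57.3
lin [-0.      0.0005  0.0017] rot [ 0.0004 -0.      0.0854] mm [-0.   0.3  1. ]
tooly deg 20.38016275690003 q [ 0.03  0.43  1.93  0.    0.78 -0.33] tcp [500.7  78.6 152. ] F [ 0.2 -0.   4. ] M [ 0.06 -0.06 -0.52] op 57.3 t 11.35
```

```bash
python3 -m crank '[{"linear":[0,0,-0.0002],"delta_rot":[0,0,-0.02]},{"linear":[0,0,-0.0005],"delta_rot":[0,0,-0.04]},{"linear":[0,0,-0.0007],"delta_rot":[0,0,-0.06]},{"linear":[0,0,-0.0009],"delta_rot":[0,0,-0.08]},{"linear":[0,0,-0.0011],"delta_rot":[0,0,-0.1]}]'
python3 - <<'E'
from h import *
from station import arm
plan([501,78.7,151],5)
for n in("side","top"):
    p=arm.get_image(n); im=p["image"]; c=im[90:260,200:360] if n=="side" else im[110:230,200:330]
    cv2.imwrite(f"pics/{n}7.png",cv2.resize(c,None,fx=4,fy=4,interpolation=cv2.INTER_CUBIC))
E
```

```text
clock: 11.77
tcp_pos: [500.6, 78.8, 152.6]
orientation: [0.0, 0.436, 0.9, 0.0]
contact_force: [0.1, 1.8, 3.3]
opening: 57.9
lin [-0.0005  0.0004  0.0026] rot [ 0.0004 -0.      0.1854] mm [-0.3  0.3  1.6]
tooly deg 38.364890869763535 q [ 0.03  0.43  1.93  0.    0.78 -0.64] tcp [500.6  78.8 152.6] F [0.1 1.8 3.3] M [ 0.25 -0.06 -0.35] op 57.9 t 11.7667
```

View pics/side7.png

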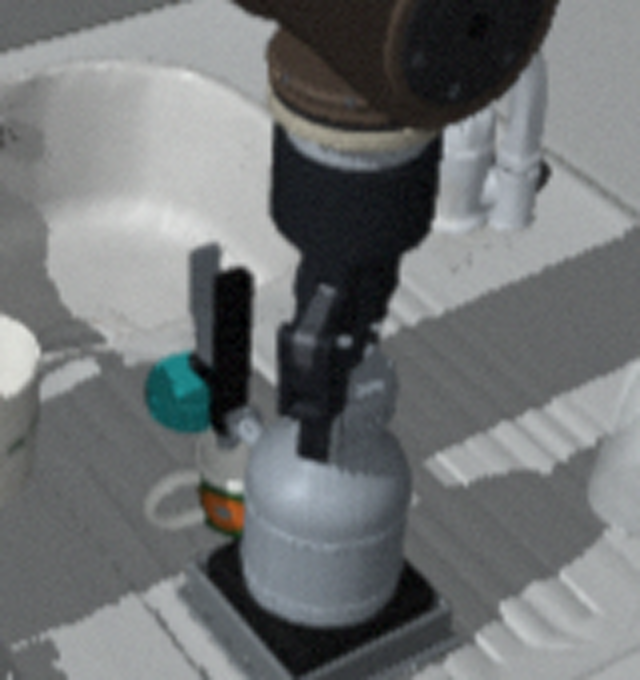

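```bash
python3 -m crank '[{"linear":[0,0,-0.0002],"delta_rot":[0,0,-0.02]},{"linear":[0,0,-0.0005],"delta_rot":[0,0,-0.04]},{"linear":[0,0,-0.0007],"delta_rot":[0,0,-0.06]},{"linear":[0,0,-0.0009],"delta_rot":[0,0,-0.08]},{"linear":[0,0,-0.0011],"delta_rot":[0,0,-0.1]}]'
python3 -c "
from h import *
plan([501,78.7,151],5)"
python3 -m crank '[{"linear":[0,0,-0.0002],"delta_rot":[0,0,-0.02]},{"linear":[0,0,-0.0005],"delta_rot":[0,0,-0.04]},{"linear":[0,0,-0.0007],"delta_rot":[0,0,-0.06]},{"linear":[0,0,-0.0009],"delta_rot":[0,0,-0.08]},{"linear":[0,0,-0.0011],"delta_rot":[0,0,-0.1]}]'
python3 -c "
from h import *
plan([501,78.7,151],5)"
```

```text
clock: 12.28
tcp_pos: [500.9, 78.7, 153.2]
orientation: [0.001, 0.29, 0.957, 0.0]
contact_force: [2.5, 1.8, 1.2]
opening: 57.5
lin [-0.0002  0.0001  0.0036] rot [5.000e-04 1.000e-04 2.846e-01] mm [-0.1  0.1  2.2]
tooly deg 56.23654739795479 q [ 0.03  0.43  1.93  0.    0.78 -0.96] tcp [500.9  78.7 153.2] F [2.5 1.8 1.2] M [ 0.18 -0.39 -0.35] op 57.5 t 12.2833
clock: 12.7
tcp_pos: [500.6, 78.6, 153.7]
orientation: [0.0, 0.137, 0.991, 0.0]
contact_force: [0.3, 0.0, 0.7]
opening: 57.2
lin [-0.0006  0.0003  0.0045] rot [2.000e-04 1.000e-04 3.848e-01] mm [-0.4  0.2  2.7]
tooly deg 74.26455514333372 q [ 0.03  0.43  1.93  0.    0.78 -1.27] tcp [500.6  78.6 153.7] F [0.3 0.  0.7] M [ 0.07 -0.08 -0.01] op 57.2 t 12.7
```

```bash
python3 -m crank '[{"linear":[0,0,-0.0001],"delta_rot":[0,0,-0.018]},{"linear":[0,0,-0.0002],"delta_rot":[0,0,-0.036]},{"linear":[0,0,-0.0003],"delta_rot":[0,0,-0.054]},{"linear":[0,0,-0.0003],"delta_rot":[0,0,-0.07]}]'
python3 -c "
from h import *
plan([501,78.7,151],5)"
python3 -m crank '[{"linear":[0,0,-0.001],"delta_rot":[0,0,0]},{"linear":[0,0,-0.0025],"delta_rot":[0,0,0]},{"linear":[0,0,-0.004],"delta_rot":[0,0,0]},{"linear":[0,0,-0.004],"delta_rot":[0,0,0]}]'
python3 -c "
from h import *
plan([501,78.7,151],5)"
```

```text
clock: 13.03
tcp_pos: [500.2, 78.5, 153.7]
orientation: [-0.0, 0.027, 1.0, -0.0]
contact_force: [0.8, -0.2, 0.0]
opening: 57.2
lin [-0.0013  0.0003  0.0046] rot [-1.000e-04 -0.000e+00  4.548e-01] mm [-0.8  0.2  2.7]
tooly deg 86.86394041902153 q [ 0.03  0.43  1.93 -0.    0.78 -1.49] tcp [500.2  78.5 153.7] F [ 0.8 -0.2  0. ] M [-0.04  0.02 -0.01] op 57.2 t 13.0333
clock: 13.37
tcp_pos: [500.2, 78.6, 156.4]
orientation: [-0.0, 0.028, 1.0, 0.0]
contact_force: [-0.1, -0.2, -1.9]
opening: 57.5
lin [-0.0013  0.0003  0.009 ] rot [ 0.     -0.      0.4541] mm [-0.8  0.2  5.4]
tooly deg 86.73570153875988 q [ 0.03  0.42  1.93  0.    0.79 -1.49] tcp [500.2  78.6 156.4] F [-0.1 -0.2 -1.9] M [-0.    0.02  0.02] op 57.5 t 13.3667
```

```bash
python3 -m crank '[{"linear":[0,0,-0.004],"delta_rot":[0,0,0]},{"linear":[0,0,-0.008],"delta_rot":[0,0,0]},{"linear":[0,0,-0.012],"delta_rot":[0,0,0]},{"linear":[0,0,-0.016],"delta_rot":[0,0,0]},{"linear":[0,0,-0.02],"delta_rot":[0,0,0]}]'
python3 -m crank '[{"linear":[0,0,-0.006],"delta_rot":[0,0,0]},{"linear":[0,0,-0.012],"delta_rot":[0,0,0]},{"linear":[0,0,-0.018],"delta_rot":[0,0,0]},{"linear":[0,0,-0.023],"delta_rot":[0,0,0]},{"linear":[0,0,-0.023],"delta_rot":[0,0,0]}]'
python3 - <<'E'
from h import *
from station import arm
plan([501,78.7,151],5)
for n in("side","top"):
    p=arm.get_image(n); im=p["image"]; c=im[90:280,180:370] if n=="side" else im[110:240,140:360]
    cv2.imwrite(f"pics/{n}8.png",cv2.resize(c,None,fx=3.5,fy=3.5,interpolation=cv2.INTER_CUBIC)); np.savez(n+"8.npz",**p)
    W=cloud(p)
    m=(np.hypot(W[...,0]-500,W[...,1]-80)<24)
    h,e=np.histogram(W[m][:,2],bins=np.arange(130,225,5)); print(n,list(zip(e,h)))
E
```

```text
clock: 13.78
tcp_pos: [500.2, 78.6, 168.7]
orientation: [0.0, 0.028, 1.0, 0.0]
contact_force: [0.0, 0.5, -0.5]
opening: 57.4
clock: 14.2
tcp_pos: [500.5, 78.7, 182.9]
orientation: [0.001, 0.028, 1.0, 0.0]
contact_force: [-0.5, 0.1, 0.1]
opening: 57.3
lin [-0.0008  0.0001  0.0531] rot [3.000e-04 2.000e-04 4.546e-01] mm [-0.5  0.1 31.9]
tooly deg 86.83502923067681 q [ 0.03  0.39  1.9   0.    0.85 -1.49] tcp [500.5  78.7 182.9] F [-0.5  0.1  0.1] M [-0.02 -0.03  0.05] op 57.3 t 14.2
side [(np.int64(130), np.int64(0)), (np.int64(135), np.int64(1)), (np.int64(140), np.int64(50)), (np.int64(145), np.int64(42)), (np.int64(150), np.int64(88)), (np.int64(155), np.int64(40)), (np.int64(160), np.int64(22)), (np.int64(165), np.int64(13)), (np.int64(170), np.int64(41)), (np.int64(175), np.int64(32)), (np.int64(180), np.int64(26)), (np.int64(185), np.int64(20)), (np.int64(190), np.int64(0)), (np.int64(195), np.int64(0)), (np.int64(200), np.int64(0)), (np.int64(205), np.int64(0)), (np.int64(210), np.int64(0)), (np.int64(215), np.int64(31))]
top [(np.int64(130), np.int64(0)), (np.int64(135), np.int64(0)), (np.int64(140), np.int64(0)), (np.int64(145), np.int64(0)), (np.int64(150), np.int64(0)), (np.int64(155), np.int64(0)), (np.int64(160), np.int64(0)), (np.int64(165), np.int64(0)), (np.int64(170), np.int64(0)), (np.int64(175), np.int64(0)), (np.int64(180), np.int64(0)), (np.int64(185), np.int64(0)), (np.int64(190), np.int64(0)), (np.int64(195), np.int64(0)), (np.int64(200), np.int64(0)), (np.int64(205), np.int64(0)), (np.int64(210), np.int64(0)), (np.int64(215), np.int64(0))]
```

View pics/side8.png

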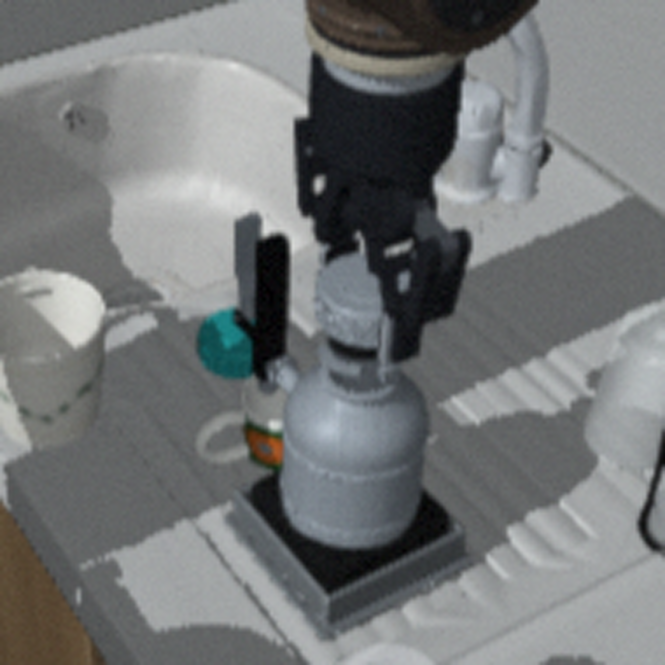

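View pics/top8.png

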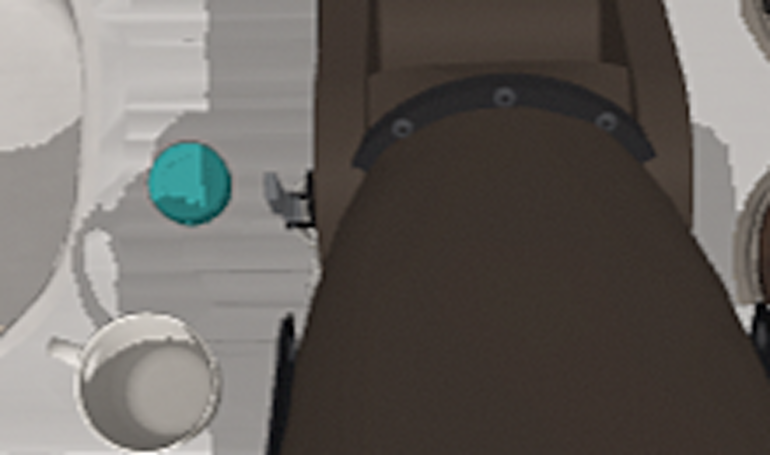

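```bash
python3 - <<'E'
from h import *
np.set_printoptions(precision=3,suppress=True)
p=dict(np.load("side8.npz")); W=cloud(p)
for v,u in((165,278),(169,280),(173,282),(178,278),(182,280),(186,281),(190,281),(193,281),(197,281)): print(v,u,W[v,u])
Q=W[160:176,270:285].reshape(-1,3); z=np.median(Q[:,2]); Q=Q[abs(Q[:,2]-z)<3]; n=np.linalg.svd(Q-Q.mean(0))[2][2]; print(len(Q),z,n)
g0=dict(np.load("side0.npz")); W0=cloud(g0)
for nm,X in(("0",W0),("8",W)):
    s=(X[...,2]>50)&(X[...,2]<110)&(np.hypot(X[...,0]-500,X[...,1]-80)<50); print(nm,s.sum(),X[s].mean(0))
    s=(X[...,2]>130)&(X[...,2]<190)&(X[...,1]>160)&(X[...,1]<205)&(abs(X[...,0]-498)<20); print("tap",s.sum(),X[s].mean(0))
d=np.abs(p["range_z"]-g0["range_z"]); 
for nm,(c,r) in {"cup":(252,212),"mug":(190,190),"tum":(288,305)}.items(): print(nm,np.median(d[r-8:r+8,c-8:c+8]))
E
```

```text
165 278 [499.772 100.371 219.418]
169 280 [494.467  85.837 221.505]
173 282 [492.119  75.441 219.823]
178 278 [477.8    67.757 218.951]
182 280 [478.835  61.984 212.856]
186 281 [480.23  59.78 203.94]
190 281 [488.011  69.082 183.361]
193 281 [489.79   70.682 173.495]
197 281 [488.469  67.941 165.601]
0 nan [0. 0. 1.]
0 792 [480.936  53.912  79.062]
tap 348 [496.19  176.567 162.13 ]
8 806 [480.844  53.69   78.567]
tap 353 [493.51  176.284 161.789]
cup 1.7826843
mug 1.8501282
tum 1.1663208<stdin>:5: RuntimeWarning: Mean of empty slice.
  ret = um.true_divide(
```

```bash
python3 - <<'E'
from station import arm
s=arm.state(); print(s["clock"],s["opening"],s["tcp_pos"],s["contact_force"])
print(arm.hand_in())
E
```

```text
14.3 57.413828582396704 [500.21006826  78.61862446 182.2618924 ] [ 0.69914011 -0.41710516 -1.23487569]
the job is handed in; nothing more can be done
None
```

I vented the keg, unscrewed the steel cap and handed the job in at 14.3 s. The arm is holding the cap over the open mouth.

- **Venting:** The lever was squeezed down to 22.7–23.4 mm over lever and grip and held for about 1.4 s. When I let go it sprang back to where it started. The fingers stalled at 25–27 mm at first, so I raised the grip to 110–120 N to squeeze it fully. During this the wrist force went from pulling up about 10 N to pushing down about 11 N. The keg did not visibly move.
- **Unscrewing:** I turned the cap about 82° anticlockwise. The torque started near 0.5 N m and had dropped to zero by about 69°. The cap then lifted off with only about its own weight on the wrist.
- **Last checks:** The cap's top is at about 220 mm, so its lower edge is about 17 mm above the rim. It looks level and is still gripped at 57.4 mm. The black washer stayed on the neck. The keg body is where it was, to within 0.5 mm. In the side picture, depths at the cup, mug and tumbler changed by no more than 1.9 mm, about the noise and calibration level.
- **Failed or disagreeing:**
  - The plane fit for the cap's tilt returned no result, so "level" rests on single depth points and the tool's orientation.
  - The tap's average position shifted about 2.7 mm in x. That could be a 1.7° twist within the stand's play, or just the fingers hiding part of it.

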